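# Hang the slotted gauge plate on the hub stand's pin

### The job

Take the slotted gauge plate (the one whose slot opens at its side edge) by its black grip out of the wooden block, slide its slot sideways over the headed pin on the hub stand, and lower it gently until the pin sits at the top of the slot; leave it hanging straight down by itself. The pin's exact height is not known, so feel for it with light touches and never force or drop the plate on it. Leave the other plate and everything else on the bench where it is.

Things in the scene. Friction and masses are not known exactly. Their poses are not given: they have to be found in the camera images.
- plate_grip (a point): centre of the black grip on top of the slotted steel plate, which stands upright in one cut of the block. x = plate normal, y = across it towards the slot's mouth, z = up. Grip 14 mm thick (x), 40 wide (y), 30 high; pinch it across its thickness from above. Steel: 6 mm thick, 50 wide (y -25 to +25), from 15 to 160 mm below this point; 0.2 to 0.35 kg
- plate_mouth (a point): middle of the slot's mouth at the plate's +y edge: y = +25 mm, 67 mm below the grip's centre; axes as plate_grip. A level channel 14 mm high (7 mm above and below this point) runs 32 mm inward from here, to y = -7. At its inner end (y -7 to +7) a 14 mm wide branch goes straight up to 36 mm below the grip's centre: there the pin seats
- plate_lip (a point): middle of the top edge of the lip under the slot's mouth: y = +35 mm, 74 mm below the grip's centre; axes as plate_grip. The lip sticks out 20 mm beyond the plate's edge (to y = +45), is 14 mm high and its top is level with the channel's floor, so it can be brought under the pin and raised to feel for it
- plate_seat (a point): where the pin's axis lies in the plate when it hangs: y = 0, 41 mm straight below the grip's centre, 5 mm under the top of the slot's branch; axes as plate_grip
- pin_mark (a point): fixed mark on the stand straight below the middle of the pin's groove, 151 mm above the bench. x = along the level pin, outward to its head, y = sideways, z = up. Pin 10 mm thick; groove 14 mm long (x -7 to +7) between a collar and a head, both 22 mm across, head 7 mm long. The pin's block was clamped by hand: the pin's axis is anywhere from 3 to 25 mm above this point, not measured; x and y are true
- stand: hub stand fixed to the bench. Origin on the bench under its front upright, x towards the pin's side. Groove at x = +53 mm; upright's face at x = +12 (50 mm wide, 190 high); foot plate x -166 to +34, 120 mm wide, 20 high; bicycle hub with 58 mm flanges behind, top 179 mm high. Nothing stands beside or in front of the pin. Do not push it
- spare_grip (a point): centre of the like black grip of the other plate, in the block's other cut: same size, but with a closed window in place of the open slot, and no lip. It stays there
- block: wooden block fixed to the bench, 150 (x) x 80 (y) x 45 mm high, origin at the centre of its underside. Two cuts at x = -40 and +40 mm hold the plates upright, 40 mm deep, 8 mm wide, 58 mm long; lift a plate at least 45 mm straight up to clear it
- sprocket: loose bicycle sprocket lying flat, 76 mm across, 16 mm high; origin at the centre of its underside. Bystander.
- wrench: loose spanner lying flat. Bystander.
- driver: loose screwdriver lying flat. Bystander.
- oil: small white oil bottle standing, 40 mm across, 110 mm high; origin at the centre of its underside. Bystander.
- nipples: small open grey plastic tray, 90 x 70 x 35 mm; origin at the centre of its underside. Bystander.
- spokekey: small round steel spoke key lying flat, 32 mm across, 10 mm high; origin at the centre of its underside. Bystander.
- plate: the slotted plate as a whole; origin at the centre of its lower edge, 160 mm below the grip's centre, same axes
Not all that is in view belongs to the job. Leave any green or red look-alike of the plate alone.

How it is judged:
By the outcome, as a careful person would: the job done as asked, in the order asked, and still so for the second after the job is handed in, with the robot touching nothing.
It also fails if it takes over 51 s, if anything falls off the work surface, if the arm or the gripper's body presses on something with over 40 N, if the wrist force passes 120 N, or if a joint passes its speed limit or range.

### The arm

A 7-joint arm with a two-finger parallel gripper is mounted at the origin on the work surface. World frame = base frame: x ahead of the robot, y to its left, z up, the work surface at z = 0. Lengths are in m, angles in rad, forces in N, time in s.
With the tool pointing down it reaches from about 0.425 to 0.875 m from the base axis. Payload 8.4 kg.
Tool frame: the origin (TCP) lies between the finger pads; the fingertips stand 14 mm ahead of it and the grasp point (between the pads) lies 5 mm behind it; z points along the fingers, y is the line along which they close (so a half turn about z gives the same grasp; the last joint's range is limited). The gripper opens to 85 mm and grips with 20 to 120 N. Pads are 22 mm wide; open, the fingers measure 114 mm over their backs; the gripper's body (76 mm by 85 mm) begins 54 mm behind the grasp point. The pads swing forward as they close: fully open they stand 13 mm farther back than shut.
Start: joints at [1.058, 0.333, 0.04, 1.465, -0.013, 1.343, -0.059], TCP at [0.261, -0.595, 0.245] pointing down, gripper open.
Joint ranges: [-2.58, 2.58], [-0.38, 2.09], [-1.3, 1.39], [0.25, 2.4], [-1.5, 4.64], [0.08, 2.09], [-2.65, 2.65]. Speed limits (rad/s): [2.22, 2.22, 2.79, 2.79, 3.14, 3.14, 3.14].

### API

Orientations are given as a unit quaternion [x, y, z, w].
In Python, from station import bot, optics gives the robot as it stands.
- The arm moves only by the shell command python3 -m crank 'ROWS' [FORCE]. ROWS is JSON, a list of rows, each a list of 3 entries, a list of its own where there are three numbers: the shift along the tool's x, y, z in cm, then the turn about the tool's z in degrees, then the opening, from -1 (shut) to 1 (fully open). A call has 1 to 20 rows; each row is the pose to reach, as a shift and turn from the pose commanded when the call began, along the tool's axes at that moment; what a row does not reach only later rows make up. A row lasts 1/12 s, in which the tool goes at most 41.7 mm and 7.16 degrees, less where a joint would pass 70% of its speed; a pose out of reach is approached as far as the arm can. A call with a gripper value outside its range is refused whole. The fingers move at their own pace and stop on an object; FORCE is the grip in N (left out, the last holds). Time passes only in rows, so rows that repeat a pose let the fingers close. It gives the time, the measured TCP pose, the force, the opening and the grip force at its end, in the units of the state.
- bot.state(): the state, without advancing time (a new reading comes with each control period).
- optics.capture(name): name is "scene" or "side" or "wrist"; returns (picture, depth): 400x640x3 uint8, blue, green, red; 400x640 float32, m along the optical axis (not along the pixel's ray), 0 where there is no reading.
- optics.camera_params(name): a dict with "camera_matrix" (3x3 intrinsics, pixels), "R" (3x3) and "t" (3): a world point X has camera coordinates R X + t; the wrist camera has in their place "mount" (4x4, takes a point from camera to tool coordinates, whose origin is the TCP and whose axes are the flange's). Camera axes: x right, y down, z forward; pixel columns grow to the right and rows downward; lengths in m; the calibration is good to about 2 mm. A picture is of the moment at which its call begins: read the wrist's pose just before it. camera_params takes no time and is no camera call.
- bot.sign_off(): hands the job in; it is judged then, once.
The state is a dict: "clock": time; "joint_positions": joint angles; "qd": joint speeds; "tau": joint torques, N m; "ee_pos": TCP position; "eef_rot": TCP orientation; "force": force on the tool from outside, world axes, zero at the start; "wrist_torque": the same for the moment, N m; "gripper_width": opening from 0.0 (shut) to 1.0 (fully open); "gripper_force": force on a finger pad.
Only numpy, scipy, OpenCV 4.12 (cv2) and the standard library are available. Lean on these libraries where they do the work, as an engineer would, in place of code of your own. Each camera call takes 0.05 s, during which the arm holds its last target. There are 200 camera calls.

## Working session

There is one attempt and no reset: what is moved stays moved. The work goes in short steps, Python scripts to look and compute and a shell command to move; the robot and the scene stay as the last step left them, time stands still between calls to the robot, and variables do not carry over. Pictures are saved under pics/ and viewed, at most 12 in all, crops included, and the job is handed in when it is done.

```bash
mkdir -p pics; ls
cat > h.py <<'E'
import numpy as np,cv2
from station import bot,optics
from scipy.spatial.transform import Rotation as Rn
def cam(n):
    p=optics.camera_params(n);K=np.array(p["camera_matrix"])
    if "R" in p: R=np.array(p["R"]);t=np.array(p["t"]); return K,R.T,-R.T@t
    s=bot.state();M=np.array(p["mount"]);Rt=Rn.from_quat(s["eef_rot"]).as_matrix()
    return K,Rt@M[:3,:3],Rt@M[:3,3]+np.array(s["ee_pos"])
def shot(n,f):
    c=cam(n);im,d=optics.capture(n);cv2.imwrite(f"pics/{f}.png",im)
    np.savez(f"pics/{f}.npz",im=im,d=d,K=c[0],R=c[1],o=c[2]);return im,d
def load(f): return np.load(f"pics/{f}.npz")
def cloud(f):
    z=load(f);d=z["d"];v,u=np.mgrid[:400,:640];K=z["K"]
    P=np.stack([(u-K[0,2])/K[0,0]*d,(v-K[1,2])/K[1,1]*d,d],-1)
    P=P@z["R"].T+z["o"];P[d==0]=np.nan;return P
def proj(f,X):
    z=load(f);c=(np.atleast_2d(X)-z["o"])@z["R"];p=c@z["K"].T;return p[:,:2]/p[:,2:]
E
python3 - <<'E'
from h import *
print(bot.state())
a,_=shot("scene","s0");b,_=shot("side","d0");c,_=shot("wrist","w0")
for f in("s0","d0","w0"):print(load(f)["o"],load(f)["R"][:,2])
E
```

```text
pics
{'clock': 0.0, 'joint_positions': array([ 1.05780325,  0.3339094 ,  0.03987701,  1.46628373, -0.01341483,
        1.34329121, -0.05850787]), 'qd': array([ 1.32333934e-03, -8.96336042e-04,  1.06092105e-03,  2.99470584e-04,
       -9.59575748e-04,  7.22909374e-04,  8.52011869e-05]), 'tau': array([ 7.71055475e-04, -6.58552337e+01,  1.36572104e+00, -4.05560625e+01,
        1.66437321e-02,  1.25514268e-02, -2.04687484e-05]), 'ee_pos': array([ 0.26115742, -0.59475145,  0.24441616]), 'eef_rot': array([ 9.78676078e-01,  2.05408064e-01, -2.14127744e-04, -7.84088004e-04]), 'force': array([-0.16648778, -0.83523051, -0.39605424]), 'wrist_torque': array([-0.0013833 ,  0.01313715,  0.02518864]), 'gripper_force': 0.0, 'gripper_width': 1.0007201598730038}
[1.28440855 0.38082486 0.62057379] [-0.73365301 -0.43963186 -0.51814774]
[0.49258817 0.97118012 0.91098442] [ 0.09706838 -0.78430648 -0.61273246]
[ 0.32946449 -0.56686723  0.37227695] [-0.26479562 -0.11510159 -0.95741052]
```

View pics/s0.png

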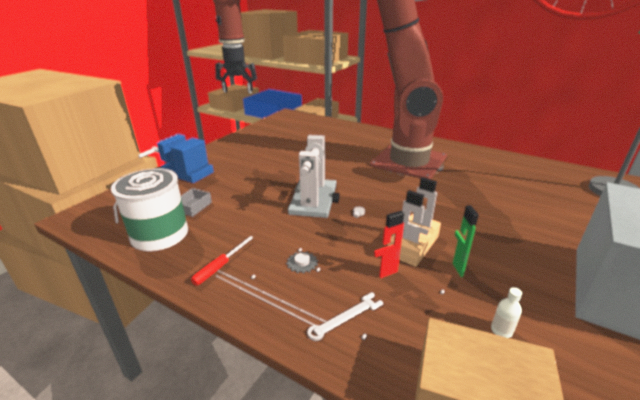

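View pics/d0.png

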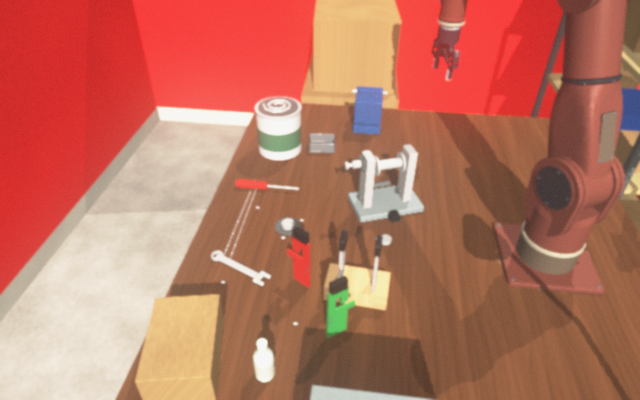

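The scene view shows the stand at about (313,175) and the block with two plates at (420,225), flanked by red and green decoys. The side view has the block at (360,285) with grips at (343,240) and (379,240), and the pin at (352,165). Next I'll take enlarged crops and point-cloud measurements.

Run:
```python
from h import *
a=load("s0")["im"][120:280,290:490];b=load("d0")["im"][140:320,280:440]
A=cv2.resize(a,(500,400),interpolation=cv2.INTER_CUBIC);B=cv2.resize(b,(300,338),interpolation=cv2.INTER_CUBIC)
o=np.zeros((400,800,3),np.uint8);o[:,:500]=A;o[:338,500:]=B;cv2.imwrite("pics/c1.png",o)
for f in("s0","d0"):
    P=cloud(f);im=load(f)["im"].astype(int)
    m=(im.max(-1)<70)&(P[...,2]>.1)&(P[...,2]<.3)&(P[...,0]>.3)&(abs(P[...,1])<.5)
    n,l,s,c=cv2.connectedComponentsWithStats(m.astype(np.uint8))
    for i in range(1,n):
        if s[i,4]>25: q=P[l==i];print(f,s[i],np.nanmedian(q,0).round(3),np.nanpercentile(q,5,0).round(3),np.nanpercentile(q,95,0).round(3))
for f,pts in(("s0",[(305,160),(318,140),(313,210),(430,250),(413,210),(358,211),(335,198)]),("d0",[(350,165),(368,155),(385,165),(408,150),(370,205),(360,300),(340,265),(376,265)])):
    P=cloud(f)
    for u,v in pts:print(f,u,v,P[v,u].round(3))
```

```text
s0 [420 178  16  14 158] [0.457 0.189 0.17 ] [0.452 0.172 0.157] [0.461 0.206 0.18 ]
s0 [407 191  16  15 169] [0.537 0.183 0.17 ] [0.532 0.167 0.157] [0.539 0.199 0.181]
s0 [464 206  14  19 183] [0.538 0.311 0.167] [0.521 0.297 0.15 ] [0.548 0.323 0.176]
s0 [386 212  17  15 153] [0.637 0.172 0.165] [0.621 0.16  0.154] [0.648 0.183 0.175]
s0 305 160 [ 0.51  -0.138  0.18 ]
s0 318 140 [ 0.381 -0.175  0.185]
s0 313 210 [ 0.505 -0.119  0.019]
s0 430 250 [0.489 0.231 0.001]
s0 413 210 [0.535 0.184 0.136]
s0 358 211 [ 0.428 -0.008  0.009]
s0 335 198 [ 0.412 -0.096  0.019]
d0 350 165 [ 0.533 -0.115  0.17 ]
d0 368 155 [ 0.486 -0.139  0.192]
d0 385 165 [ 0.436 -0.148  0.156]
d0 408 150 [ 0.375 -0.182  0.19 ]
d0 370 205 [ 0.468 -0.125  0.027]
d0 360 300 [0.479 0.229 0.021]
d0 340 265 [0.531 0.208 0.112]
d0 376 265 [0.45  0.214 0.129]
```

View pics/c1.png

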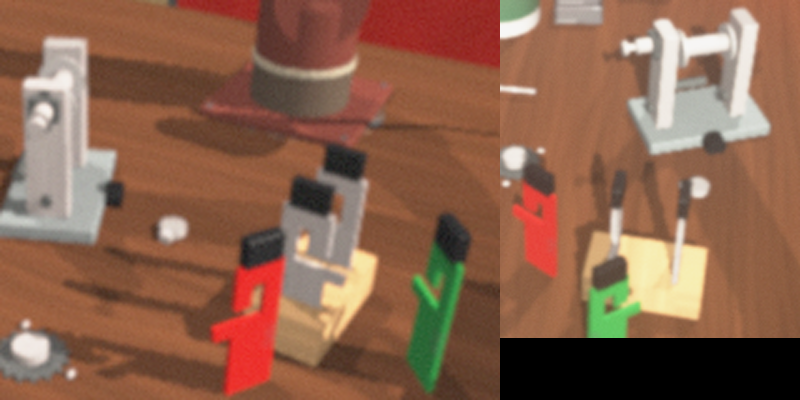

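The front plate (x≈0.537, y≈0.18) is the slotted one: its slot and lip open towards +y. The stand's pin points about +20° from world x. I'll move to a close look over the pin, with the tool turned to the stand's yaw.

```bash
cat >> h.py <<'E'
def shift(target):
    s=bot.state();R=Rn.from_quat(s["eef_rot"]).as_matrix()
    print("clock",round(s["clock"],2),"pos",np.round(s["ee_pos"],4),"x_yaw",np.degrees(np.arctan2(R[1,0],R[0,0])).round(2),"F",np.round(s["force"],1),"shift cm",(R.T@(np.array(target)-s["ee_pos"])*100).round(2))
E
python3 -c "
from h import *
shift([.53,-.12,.36])"
```

```text
clock 0.15 pos [ 0.2612 -0.5948  0.2446] x_yaw 23.71 F [0.1 0.8 0.3] shift cm [ 43.7  -32.68 -11.5 ]
```

```bash
python3 -m crank '[[[2,-1.5,-2],-6,1],[[5,-4,-4],-12,1],[[8,-6,-6],-18,1],[[11,-8,-8],-25,1],[[14,-10,-10],-32,1],[[17,-13,-11.5],-39,1],[[20.5,-15.5,-11.5],-46,1],[[24,-18,-11.5],-53,1],[[27.5,-20.5,-11.5],-60,1],[[31,-23,-11.5],-67,1],[[34,-25.5,-11.5],-73,1],[[37,-28,-11.5],-78,1],[[40,-30,-11.5],-82,1],[[42.5,-31.7,-11.5],-86,1],[[43.7,-32.7,-11.5],-86,1],[[43.7,-32.7,-11.5],-86,1],[[43.7,-32.7,-11.5],-86,1]]'
python3 - <<'E'
from h import *
shift([.53,-.12,.36]);shot("wrist","w1")
E
```

```text
clock: 1.57
ee_pos: [0.5301, -0.1194, 0.36]
eef_rot: [0.575, 0.818, -0.0, -0.0]
force: [-0.2, -0.6, 0.2]
gripper_width: 0.998
gripper_force: 0.0
clock 1.57 pos [ 0.5301 -0.1194  0.36  ] x_yaw 109.8 F [-0.2 -0.6  0.2] shift cm [-0.06 -0.03 -0.  ]
```

View pics/w1.png

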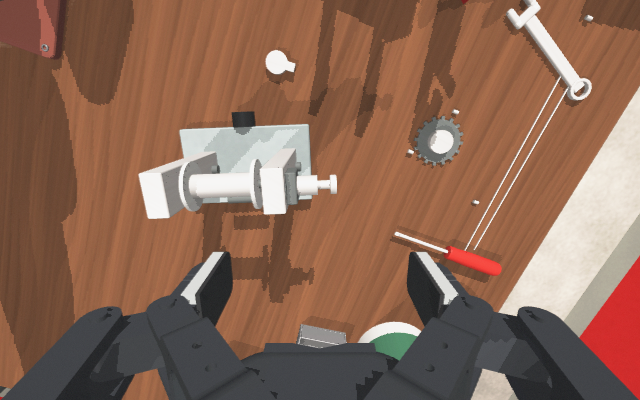

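The wrist view shows the stand clearly: the pin's groove is at about (322,184), its head at (333,184) and its collar near (312,184). I'll get 3D positions from depth and yaw from the foot plate and upright.

Run:
```python
from h import *
P=cloud("w1");D=P.reshape(-1,3)
# foot plate top
m=(P[...,2]>.014)&(P[...,2]<.026)&(P[...,0]>.25)&(P[...,0]<.6)&(P[...,1]>-.27)&(P[...,1]<-.04)
m=cv2.morphologyEx(m.astype(np.uint8),cv2.MORPH_OPEN,np.ones((3,3)))
n,l,s,c=cv2.connectedComponentsWithStats(m);i=1+s[1:,4].argmax()
q=P[l==i];h=cv2.minAreaRect(q[:,:2].astype(np.float32));print("foot",s[i],h)
# edge lines: front (+x) edge of foot: for each row rightmost pixels
# pin & upright tops
for z0,z1,nm in((.183,.196,"upr"),):
    m=((P[...,2]>z0)&(P[...,2]<z1)&(P[...,0]>.3)&(P[...,0]<.6)&(P[...,1]<-.05)&(P[...,1]>-.25)).astype(np.uint8)
    n,l,s,c=cv2.connectedComponentsWithStats(m)
    for i in range(1,n):
        if s[i,4]>60:print(nm,s[i],cv2.minAreaRect(P[l==i][:,:2].astype(np.float32)),P[l==i].mean(0))
print("row184");
for u in range(296,342,2):print(u,P[184,u].round(4), end=';')
print()
for u in (304,309,316,319,322,325,328,331,334):
    c=P[165:205,u];k=(c[:,2]>.12);print(u,np.where(k)[0][[0,-1]]+165 if k.any() else None,c[k].mean(0).round(4) if k.any() else '',c[k][:,2].max().round(4) if k.any() else '')
cv2.imwrite("pics/c2.png",cv2.resize(load("w1")["im"][150:220,130:350],(792,252),interpolation=cv2.INTER_CUBIC))
```

```text
foot [ 180  112  131   64 4578] ((0.4148336350917816, -0.13618826866149902), (0.20184220373630524, 0.09374990314245224), 17.545616149902344)
upr [ 260  167   27   48 1120] ((0.48831337690353394, -0.14358830451965332), (0.025291576981544495, 0.05017516016960144), 22.252254486083984) [ 0.48784677 -0.14222668  0.18895551]
upr [ 139  171   34   48 1181] ((0.3732791543006897, -0.19019852578639984), (0.0247128177434206, 0.05034739896655083), 22.05510902404785) [ 0.37411382 -0.18864366  0.18885893]
row184
296 [ 0.508  -0.1304  0.1791];298 [ 0.51   -0.1308  0.1747];300 [ 0.512  -0.1299  0.1755];302 [ 0.514  -0.1292  0.1755];304 [ 0.5161 -0.1286  0.1747];306 [ 0.5181 -0.1278  0.1752];308 [ 0.5201 -0.1271  0.1749];310 [ 0.5222 -0.1265  0.1746];312 [ 0.5242 -0.1256  0.175 ];314 [ 0.5262 -0.1249  0.1749];316 [ 0.5282 -0.1241  0.1755];318 [ 0.5307 -0.1248  0.1693];320 [ 0.5327 -0.1238  0.17  ];322 [ 0.5347 -0.123   0.1705];324 [ 0.5368 -0.1225  0.1696];326 [ 0.5389 -0.1218  0.1692];328 [ 0.5408 -0.1207  0.1707];330 [ 0.5424 -0.1192  0.1745];332 [ 0.5443 -0.1182  0.1756];334 [ 0.5464 -0.1177  0.1748];336 [ 0.5484 -0.1168  0.1753];338 [ 5.751e-01 -1.522e-01 -1.000e-04];340 [ 0.5786 -0.1515 -0.0023];
304 [176 194] [ 0.5163 -0.1294  0.1738] 0.1769
309 [175 194] [ 0.5214 -0.1276  0.1734] 0.1763
316 [175 194] [ 0.5286 -0.1253  0.1735] 0.1767
319 [180 188] [ 0.5317 -0.1245  0.1686] 0.1703
322 [180 188] [ 0.5348 -0.1233  0.1689] 0.1705
325 [180 188] [ 0.5379 -0.1222  0.1689] 0.1704
328 [180 188] [ 0.541  -0.1211  0.169 ] 0.171
331 [175 193] [ 0.5435 -0.119   0.1736] 0.1778
334 [175 193] [ 0.5466 -0.118   0.1734] 0.1774
```

View pics/c2.png

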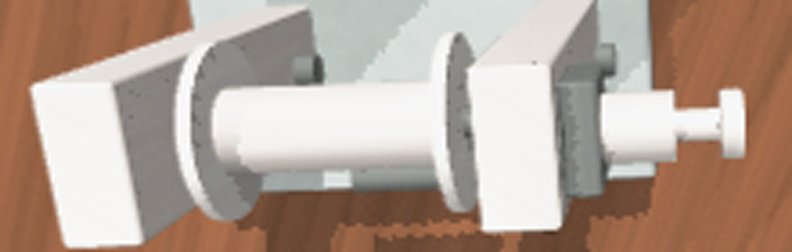

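The pin axis is at z≈0.165, the groove centre at about (0.5366,-0.1233), and the yaw about 22°. Next, a close look over the block.

```bash
python3 -c "
from h import *
shift([.533,.17,.36])"
```

```text
clock 1.62 pos [ 0.5297 -0.1207  0.36  ] x_yaw 109.67 F [-0.9 -0.9 -0.8] shift cm [ 2.726e+01  1.010e+01 -1.000e-02]
```

```bash
python3 -m crank '[[[2.5,1,0],3,1],[[6,2.2,0],8,1],[[9.5,3.5,0],14,1],[[13,4.8,0],20,1],[[16.5,6.1,0],24,1],[[20,7.4,0],24,1],[[23.5,8.7,0],24,1],[[26,9.6,0],24,1],[[27.2,10.1,0],24,1],[[27.2,10.1,0],24,1],[[27.2,10.1,0],24,1]]'
python3 - <<'E'
from h import *
shot("wrist","w2");P=cloud("w2");im=load("w2")["im"].astype(int)
m=((P[...,2]>.12)&(P[...,2]<.2)&(P[...,1]>.1)&(P[...,1]<.25)&(P[...,0]>.4)&(P[...,0]<.6)).astype(np.uint8)
mt=((P[...,2]>.178)*m).astype(np.uint8)
for M in(m,mt):
  n,l,s,c=cv2.connectedComponentsWithStats(M)
  for i in range(1,n):
    if s[i,4]>60:print(s[i],cv2.minAreaRect(P[l==i][:,:2].astype(np.float32)),P[l==i].mean(0).round(4),np.percentile(P[l==i][:,2],[5,50,95]).round(4))
shift([.533,.18,.175])
E
```

```text
clock: 2.53
ee_pos: [0.5336, 0.1689, 0.3601]
eef_rot: [0.733, 0.68, -0.0, 0.0]
force: [0.4, -0.1, -0.2]
gripper_width: 1.001
gripper_force: 0.0
[232 141  23  48 888] ((0.4515005052089691, 0.18744462728500366), (0.049797601997852325, 0.014389573596417904), 85.25822448730469) [0.4538 0.1897 0.1674] [0.1274 0.178  0.1801]
[309 141  13  48 561] ((0.531006395816803, 0.18370114266872406), (0.044207192957401276, 0.012997671961784363), 85.6550521850586) [0.5312 0.1843 0.1755] [0.1492 0.179  0.1802]
[232 151  15  38 444] ((0.4514867067337036, 0.18741869926452637), (0.03963137045502663, 0.013922987505793571), 84.04750061035156) [0.4516 0.1881 0.1792] [0.1782 0.1792 0.1804]
[309 152  13  37 447] ((0.530830979347229, 0.18090997636318207), (0.03859168663620949, 0.01279595959931612), 85.76123809814453) [0.531  0.1814 0.1792] [0.1782 0.1792 0.1803]
clock 2.58 pos [0.5338 0.168  0.3602] x_yaw 85.57 F [-0.3 -1.  -0.8] shift cm [ 1.2  -0.17 18.51]
```

View pics/w2.png

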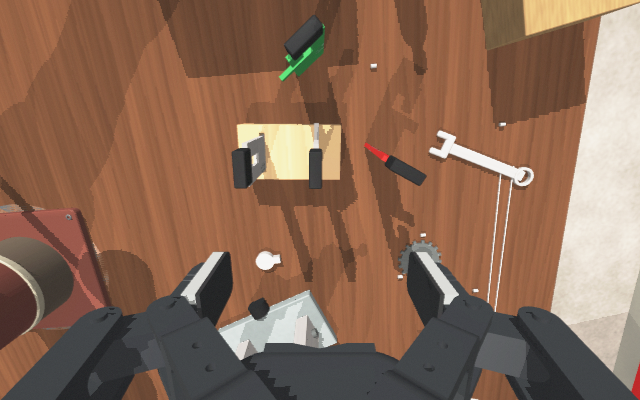

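The slotted plate's grip is at about (0.531,0.181), top z≈0.1795, yaw 85.3° with the lip at (317,130). The tool is already aligned. I'll descend, close gently and then firmly.

```bash
python3 -m crank '[[[0.6,-0.2,2.5],0,1],[[1.2,-0.4,6],0,1],[[1.2,-0.4,9.5],0,1],[[1.2,-0.4,13],0,1],[[1.2,-0.4,15.5],0,1],[[1.2,-0.4,17.5],0,0.6],[[1.2,-0.4,19],0,0.3],[[1.2,-0.4,19.4],0,0],[[1.2,-0.4,19.4],0,-0.3],[[1.2,-0.4,19.4],0,-0.6],[[1.2,-0.4,19.4],0,-1],[[1.2,-0.4,19.4],0,-1],[[1.2,-0.4,19.4],0,-1],[[1.2,-0.4,19.4],0,-1],[[1.2,-0.4,19.4],0,-1],[[1.2,-0.4,19.4],0,-1]]' 60
python3 -c "
from h import *
shift([.5308,.181,.166])"
```

```text
clock: 3.92
ee_pos: [0.5311, 0.1825, 0.1679]
eef_rot: [0.733, 0.68, 0.001, 0.001]
force: [-0.7, -1.7, 6.4]
gripper_width: 0.154
gripper_force: 59.8
clock 3.92 pos [0.5311 0.1825 0.1679] x_yaw 85.7 F [-0.7 -1.7  6.4] shift cm [-0.15 -0.02  0.19]
```

Gripped (opening 0.154 ≈ 13–14 mm, 60 N). Lifting straight up.

```bash
python3 -m crank '[[[0,0,-0.5],0,-1],[[0,0,-1.2],0,-1],[[0,0,-2.2],0,-1],[[0,0,-3.5],0,-1],[[0,0,-5],0,-1],[[0,0,-7],0,-1],[[0,0,-9.5],0,-1],[[0,0,-12],0,-1],[[0,0,-15],0,-1],[[0,0,-18],0,-1],[[0,0,-20.5],0,-1],[[0,0,-22.5],0,-1],[[0,0,-23.5],0,-1],[[0,0,-23.5],0,-1],[[0,0,-23.5],0,-1]]' 90
python3 - <<'E'
from h import *
shot("wrist","w3");shift([.5,-.25,.4]);print(bot.state()["wrist_torque"])
E
```

```text
clock: 5.17
ee_pos: [0.5301, 0.1825, 0.4012]
eef_rot: [0.733, 0.68, 0.0, 0.0]
force: [-0.8, 0.0, -2.3]
gripper_width: 0.143
gripper_force: 87.9
clock 5.22 pos [0.5299 0.1822 0.4003] x_yaw 85.72 F [ 0.4 -0.5 -3.1] shift cm [-43.33   0.25   0.05]
[-0.04254881  0.087788    0.039082  ]
```

View pics/w3.png

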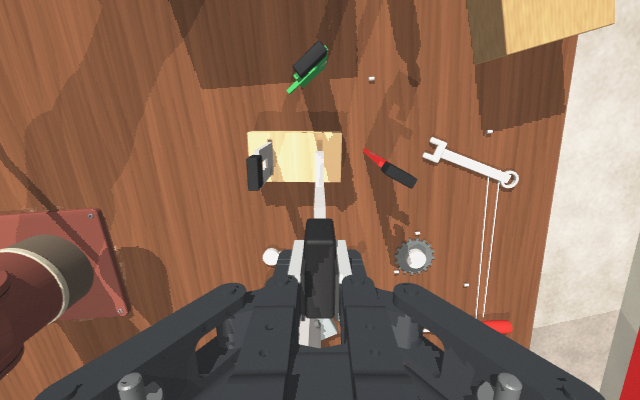

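The plate is held with its lip forward (319,160); the grip is at (320,230). I'll measure its pose in the tool frame.

Run:
```python
from h import *
z=load("w3");P=cloud("w3");s=bot.state()
Rt=Rn.from_quat(s["eef_rot"]).as_matrix();T=(P-np.array(s["ee_pos"]))@Rt
m=(T[...,0]>-.0)&(T[...,0]<.06)&(abs(T[...,1])<.02)&(T[...,2]>-.03)&(T[...,2]<.2)
for v in range(145,320,8):
    k=np.where(m[v])[0]
    if len(k)>2:
        q=T[v,k];print(v,k[0],k[-1],"x",np.median(q[:,0]).round(4),"y",q[:,1].min().round(4),q[:,1].max().round(4),"z",np.median(q[:,2]).round(4))
```

```text
153 315 323 x 0.0443 y -0.0016 0.0039 z 0.0774
161 315 323 x 0.0389 y -0.0016 0.0039 z 0.077
169 315 323 x 0.0334 y -0.0017 0.0039 z 0.0764
177 315 323 x 0.0276 y -0.0017 0.0039 z 0.0767
185 315 323 x 0.0219 y -0.0017 0.004 z 0.0766
193 315 324 x 0.0243 y -0.0013 0.0042 z 0.0465
201 314 324 x 0.0244 y -0.0016 0.0039 z 0.0293
209 314 325 x 0.0235 y -0.0014 0.0043 z 0.0181
217 314 325 x 0.0192 y -0.0015 0.0043 z 0.0178
225 306 333 x 0.0194 y -0.0053 0.0081 z 0.0059
233 305 334 x 0.0193 y -0.0053 0.0081 z -0.0038
241 294 345 x 0.0185 y -0.0113 0.0141 z -0.0107
249 284 355 x 0.0102 y -0.0163 0.0192 z -0.0012
257 278 358 x 0.0101 y -0.0183 0.0195 z -0.0091
265 276 361 x 0.0079 y -0.018 0.02 z -0.0123
273 274 363 x 0.0058 y -0.018 0.0198 z -0.0155
281 267 368 x 0.0071 y -0.0185 0.0196 z -0.0237
289 298 341 x 0.0034 y -0.0069 0.0097 z -0.0236
297 299 340 x 0.0038 y -0.0065 0.0092 z -0.0296
```

Run:
```python
from h import *
P=cloud("s0");m=(P[...,1]<-.2)&(P[...,1]>-.5)&(P[...,0]>.4)&(P[...,0]<.8)&(P[...,2]>.015)&(P[...,2]<.4)
n,l,s,c=cv2.connectedComponentsWithStats(m.astype(np.uint8))
for i in range(1,n):
    if s[i,4]>30:print(s[i],np.percentile(P[l==i],[2,98],0).round(3).tolist())
shift([.5673,-.2025,.4])
```

```text
[ 131  169   80   69 1500] [[0.611, -0.498, 0.017], [0.799, -0.364, 0.173]]
[292 180   9  22  60] [[0.426, -0.224, 0.018], [0.49, -0.2, 0.054]]
clock 5.22 pos [0.5299 0.1822 0.4003] x_yaw 85.72 F [ 0.4 -0.5 -3.1] shift cm [-3.809e+01  6.600e+00  3.000e-02]
```

```bash
python3 -m crank '[[[-0.5,0,0],0,-1],[[-1.5,0.2,0],-2,-1],[[-3.5,0.5,0],-4,-1],[[-6,1,0],-6,-1],[[-9,1.5,0],-8,-1],[[-12,2,0],-10,-1],[[-15,2.5,0],-12,-1],[[-18,3,0],-14,-1],[[-21,3.5,0],-16,-1],[[-24,4,0],-18,-1],[[-27,4.6,0],-20,-1],[[-30,5.2,0],-22,-1],[[-33,5.7,0],-24,-1],[[-35.5,6.1,0],-25.5,-1],[[-37.2,6.4,0],-26.3,-1],[[-38.1,6.6,0],-26.3,-1],[[-38.1,6.6,0],-26.3,-1],[[-38.1,6.6,0],-26.3,-1]]'
python3 -c "
from h import *
shift([.5673,-.2025,.225])"
```

```text
clock: 6.72
ee_pos: [0.5674, -0.2018, 0.4005]
eef_rot: [0.559, 0.829, 0.0, -0.001]
force: [0.1, 0.8, -2.0]
gripper_width: 0.147
gripper_force: 87.9
clock 6.72 pos [ 0.5674 -0.2018  0.4005] x_yaw 111.99 F [ 0.1  0.8 -2. ] shift cm [-0.09 -0.02 17.55]
```

Now I'll lower it beside the pin to lip-feel height and look before going underneath.

```bash
python3 -m crank '[[[0,0,0.7],0,-1],[[0,0,2],0,-1],[[0,0,4],0,-1],[[0,0,6.5],0,-1],[[0,0,9],0,-1],[[0,0,11.5],0,-1],[[0,0,14],0,-1],[[0,0,16],0,-1],[[0,0,17],0,-1],[[0,0,17.5],0,-1],[[0,0,17.5],0,-1],[[0,0,17.5],0,-1]]'
python3 - <<'E'
from h import *
shot("wrist","w4");s=bot.state();P=cloud("w4")
Rt=Rn.from_quat(s["eef_rot"]).as_matrix();T=(P-np.array(s["ee_pos"]))@Rt
m=(T[...,0]>.02)&(T[...,0]<.06)&(abs(T[...,1])<.012)&(T[...,2]>.06)&(T[...,2]<.095)
q=T[m];print("lip",q.mean(0).round(4),q.max(0).round(4),q.min(0).round(4))
m=(T[...,0]>.065)&(T[...,0]<.11)&(abs(T[...,1])<.05)&(T[...,2]<.08)&(T[...,2]>.03)
q=T[m]
for a in np.arange(-.04,.03,.002):
    k=q[(q[:,1]>a)&(q[:,1]<=a+.002)]
    if len(k)>2:print(round(a+.001,3),len(k),"x mid",((k[:,0].min()+k[:,0].max())/2).round(4),"ztop",np.percentile(k[:,2],5).round(4))
shift(s["ee_pos"])
E
```

```text
clock: 7.72
ee_pos: [0.5681, -0.2021, 0.2274]
eef_rot: [0.559, 0.829, 0.0, 0.001]
force: [-0.4, -0.1, -2.2]
gripper_width: 0.147
gripper_force: 87.9
lip [ 0.0329 -0.0001  0.078 ] [0.0442 0.0028 0.0902] [ 0.0205 -0.003   0.0603]
-0.039 299 x mid 0.0843 ztop 0.042
-0.037 257 x mid 0.0842 ztop 0.0464
-0.035 244 x mid 0.0843 ztop 0.0465
-0.033 255 x mid 0.0843 ztop 0.0467
-0.031 265 x mid 0.0842 ztop 0.0466
-0.029 418 x mid 0.0844 ztop 0.0479
-0.027 127 x mid 0.0843 ztop 0.0512
-0.025 145 x mid 0.0843 ztop 0.0512
-0.023 134 x mid 0.0844 ztop 0.0513
-0.021 137 x mid 0.0844 ztop 0.0511
-0.019 136 x mid 0.0843 ztop 0.0514
-0.017 135 x mid 0.0844 ztop 0.0512
-0.015 142 x mid 0.0843 ztop 0.0513
-0.013 126 x mid 0.0844 ztop 0.0509
-0.011 148 x mid 0.0845 ztop 0.0512
-0.009 128 x mid 0.0844 ztop 0.0513
-0.007 129 x mid 0.0843 ztop 0.0513
-0.005 70 x mid 0.0844 ztop 0.0573
-0.003 54 x mid 0.0844 ztop 0.0571
-0.001 71 x mid 0.0844 ztop 0.0572
0.001 54 x mid 0.0844 ztop 0.0573
0.003 53 x mid 0.0844 ztop 0.0569
0.005 71 x mid 0.0844 ztop 0.0573
0.007 119 x mid 0.0845 ztop 0.0519
0.009 126 x mid 0.0845 ztop 0.0513
0.011 145 x mid 0.0845 ztop 0.0516
0.013 124 x mid 0.0846 ztop 0.0511
0.015 11 x mid 0.0828 ztop 0.0525
clock 7.77 pos [ 0.5683 -0.2023  0.2278] x_yaw 112.03 F [-0.4 -0.6 -2.7] shift cm [0. 0. 0.]
```

View pics/w4.png

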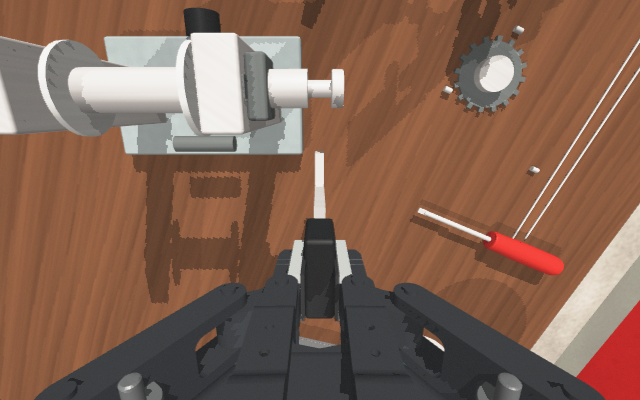

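The view shows the lip (319,185) exactly in line with the groove (318,87). In the tool frame the groove is centred at y≈0, the pin axis is at x=84.4 mm and the yaw is aligned. Its underside is about 10 mm above the lip top. I'll slide the lip under it and raise it most of the way.

```bash
python3 -m crank '[[[0.5,0,0],0,-1],[[1.5,0,0],0,-1],[[2.7,0,0],0,-1],[[3.8,0,0],0,-1],[[4.6,0,0],0,-1],[[5,0,0],0,-1],[[5,0,-0.3],0,-1],[[5,0,-0.6],0,-1],[[5,0,-0.6],0,-1],[[5,0,-0.6],0,-1]]'
python3 -c "
from h import *
shift([0,0,0])"
```

```text
clock: 8.6
ee_pos: [0.5491, -0.1568, 0.2326]
eef_rot: [0.559, 0.829, 0.0, 0.0]
force: [0.5, -0.5, -2.4]
gripper_width: 0.148
gripper_force: 88.0
clock 8.6 pos [ 0.5491 -0.1568  0.2326] x_yaw 111.96 F [ 0.5 -0.5 -2.4] shift cm [ 35.08 -45.07  23.23]
```

No contact yet (F z≈-2.4 is the plate's weight). I'll raise in small steps.

```bash
for i in 1; do python3 -m crank '[[[0,0,-0.1],0,-1],[[0,0,-0.2],0,-1],[[0,0,-0.2],0,-1]]'; done
```

```text
clock: 8.85
ee_pos: [0.5489, -0.1564, 0.2344]
eef_rot: [0.559, 0.829, 0.0, -0.0]
force: [0.5, -0.8, -2.2]
gripper_width: 0.139
gripper_force: 88.0
```

```bash
python3 -m crank '[[[0,0,-0.05],0,-1],[[0,0,-0.1],0,-1],[[0,0,-0.1],0,-1]]'
```

```text
clock: 9.1
ee_pos: [0.5489, -0.1562, 0.2354]
eef_rot: [0.559, 0.829, 0.0, 0.0]
force: [0.4, -0.1, -1.8]
gripper_width: 0.143
gripper_force: 88.0
```

```bash
python3 -m crank '[[[0,0,-0.05],0,-1],[[0,0,-0.05],0,-1],[[0,0,-0.05],0,-1]]'
```

```text
clock: 9.35
ee_pos: [0.5488, -0.1561, 0.2358]
eef_rot: [0.559, 0.829, 0.0, -0.0]
force: [-0.1, 0.2, -2.3]
gripper_width: 0.146
gripper_force: 88.0
```

```bash
python3 -m crank '[[[0,0,-0.05],0,-1],[[0,0,-0.05],0,-1],[[0,0,-0.05],0,-1]]'
```

```text
clock: 9.6
ee_pos: [0.5488, -0.1561, 0.2364]
eef_rot: [0.559, 0.829, 0.0, 0.0]
force: [0.6, 0.4, -2.2]
gripper_width: 0.145
gripper_force: 88.0
```

```bash
python3 -m crank '[[[0,0,-0.05],0,-1],[[0,0,-0.05],0,-1],[[0,0,-0.05],0,-1]]'
```

```text
clock: 9.85
ee_pos: [0.5488, -0.1561, 0.2369]
eef_rot: [0.559, 0.829, 0.0, 0.0]
force: [-0.2, -0.2, -1.7]
gripper_width: 0.141
gripper_force: 88.0
```

```bash
python3 -m crank '[[[0,0,-0.05],0,-1],[[0,0,-0.05],0,-1],[[0,0,-0.05],0,-1]]'
```

```text
clock: 10.1
ee_pos: [0.5489, -0.1561, 0.2374]
eef_rot: [0.559, 0.829, 0.0, 0.0]
force: [-0.0, -0.4, -2.2]
gripper_width: 0.142
gripper_force: 88.0
```

```bash
python3 -m crank '[[[0,0,-0.05],0,-1],[[0,0,-0.05],0,-1],[[0,0,-0.05],0,-1]]'; python3 -c "
from h import *
print(bot.state()['wrist_torque'])"
```

```text
clock: 10.35
ee_pos: [0.5488, -0.1561, 0.2378]
eef_rot: [0.559, 0.829, 0.0, -0.0]
force: [-0.2, 0.6, -2.6]
gripper_width: 0.147
gripper_force: 87.9
[ 0.00641659  0.02626392 -0.02731251]
```

```bash
python3 -m crank '[[[0,0,-0.05],0,-1],[[0,0,-0.05],0,-1],[[0,0,-0.05],0,-1]]'; python3 -c "
from h import *
print(bot.state()['wrist_torque'])"
```

```text
clock: 10.6
ee_pos: [0.5487, -0.1561, 0.238]
eef_rot: [0.559, 0.829, -0.0, -0.0]
force: [0.2, -0.0, -4.6]
gripper_width: 0.142
gripper_force: 87.8
[-0.00268853 -0.1753961  -0.04431325]
```

```bash
python3 -m crank '[[[0,0,-0.05],0,-1],[[0,0,-0.05],0,-1],[[0,0,-0.05],0,-1]]'; python3 -c "
from h import *
print(bot.state()['wrist_torque'])"
```

```text
clock: 10.85
ee_pos: [0.5486, -0.156, 0.2383]
eef_rot: [0.559, 0.829, -0.0, -0.0]
force: [1.4, 1.4, -9.8]
gripper_width: 0.147
gripper_force: 87.8
[ 0.04749212 -0.35853739 -0.06336694]
```

Contact was felt at TCP z≈0.238. I'll back off 3 mm so the pin is mid-channel, then slide sideways.

```bash
python3 -m crank '[[[0,0,0.2],0,-1],[[0,0,0.3],0,-1],[[0,0,0.3],0,-1],[[0.3,0,0.3],0,-1],[[0.7,0,0.3],0,-1],[[1.1,0,0.3],0,-1],[[1.5,0,0.3],0,-1],[[1.5,0,0.3],0,-1],[[1.5,0,0.3],0,-1]]'
```

```text
clock: 11.6
ee_pos: [0.5432, -0.1418, 0.236]
eef_rot: [0.559, 0.829, -0.0, 0.0]
force: [-0.1, -0.5, -2.5]
gripper_width: 0.144
gripper_force: 88.9
```

```bash
python3 -m crank '[[[0.3,0,0],0,-1],[[0.7,0,0],0,-1],[[1.1,0,0],0,-1],[[1.5,0,0],0,-1],[[1.8,0,0],0,-1],[[1.95,0,0],0,-1],[[1.95,0,0],0,-1],[[1.95,0,0],0,-1]]'
python3 - <<'E'
from h import *
shot("wrist","w5");s=bot.state();P=cloud("w5")
shift(s["ee_pos"])
Rt=Rn.from_quat(s["eef_rot"]).as_matrix();T=(P-np.array(s["ee_pos"]))@Rt
m=(T[...,0]>-.02)&(T[...,0]<.03)&(T[...,1]<.04)&(T[...,1]>-.04)&(T[...,2]<.085)&(T[...,2]>.03)
q=T[m]
for a in np.arange(-.04,.03,.002):
    k=q[(q[:,1]>a)&(q[:,1]<=a+.002)]
    if len(k)>2:print(round(a+.001,3),len(k),"x",k[:,0].min().round(4),k[:,0].max().round(4),"ztop",np.percentile(k[:,2],5).round(4))
E
```

```text
clock: 12.27
ee_pos: [0.5359, -0.1242, 0.2359]
eef_rot: [0.559, 0.829, -0.0, 0.0]
force: [-0.5, -1.1, -2.7]
gripper_width: 0.15
gripper_force: 88.9
clock 12.32 pos [ 0.5359 -0.1243  0.2358] x_yaw 112.0 F [ 0.   0.9 -2.9] shift cm [0. 0. 0.]
-0.039 341 x -0.02 0.0238 ztop 0.0483
-0.037 180 x -0.0175 0.0183 ztop 0.055
-0.035 181 x -0.0174 0.0184 ztop 0.0549
-0.033 190 x -0.0174 0.0182 ztop 0.0549
-0.031 181 x -0.0174 0.0184 ztop 0.055
-0.029 234 x -0.0174 0.0184 ztop 0.0552
-0.027 169 x -0.0156 0.0171 ztop 0.0575
-0.025 91 x -0.0093 0.011 ztop 0.0595
-0.023 89 x -0.0093 0.011 ztop 0.0593
-0.021 90 x -0.009 0.011 ztop 0.0598
-0.019 94 x -0.0092 0.0111 ztop 0.0593
-0.017 88 x -0.0094 0.0112 ztop 0.0593
-0.015 95 x -0.0094 0.0111 ztop 0.0594
-0.013 89 x -0.0092 0.0111 ztop 0.0595
-0.011 89 x -0.0092 0.0113 ztop 0.0594
-0.009 72 x -0.0046 0.0111 ztop 0.0597
-0.007 51 x 0.0027 0.0112 ztop 0.06
-0.005 31 x 0.0018 0.0104 ztop 0.0644
-0.003 37 x 0.0018 0.0299 ztop 0.0327
-0.001 84 x 0.0206 0.0298 ztop 0.0333
0.001 89 x 0.0206 0.03 ztop 0.0327
0.003 62 x 0.0206 0.03 ztop 0.033
0.005 16 x 0.0012 0.0051 ztop 0.0662
0.007 27 x 0.0007 0.0073 ztop 0.0662
0.009 60 x 0.0002 0.0109 ztop 0.06
0.011 90 x -0.0091 0.0112 ztop 0.0596
0.013 91 x -0.0095 0.011 ztop 0.0599
0.015 44 x -0.0093 0.0108 ztop 0.0603
```

View pics/w5.png

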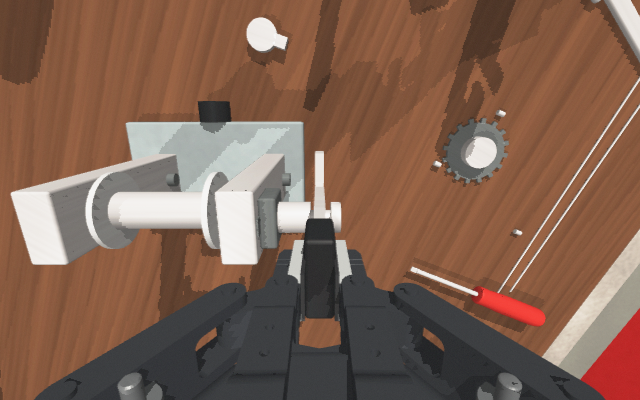

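The plate is in the groove, between collar (295,216) and head (336,216). The pin axis is about 1.2 mm farther along x than the branch's middle, so I'll correct that and lower most of the way (full seat expected at TCP z≈0.210).

```bash
python3 -m crank '[[[0.12,0,0],0,-1],[[0.12,0,0],0,-1],[[0.12,0,0.2],0,-1],[[0.12,0,0.5],0,-1],[[0.12,0,0.8],0,-1],[[0.12,0,1],0,-1],[[0.12,0,1],0,-1],[[0.12,0,1],0,-1]]'
```

```text
clock: 12.98
ee_pos: [0.5353, -0.123, 0.2256]
eef_rot: [0.559, 0.829, -0.0, -0.0]
force: [0.1, 0.1, -2.0]
gripper_width: 0.14
gripper_force: 88.9
```

```bash
python3 -m crank '[[[0,0,0.3],0,-1],[[0,0,0.6],0,-1],[[0,0,0.9],0,-1],[[0,0,1.1],0,-1],[[0,0,1.3],0,-1],[[0,0,1.3],0,-1],[[0,0,1.3],0,-1]]'; python3 -c "
from h import *
print(bot.state()['wrist_torque'])"
```

```text
clock: 13.57
ee_pos: [0.5354, -0.123, 0.2127]
eef_rot: [0.559, 0.829, -0.0, -0.0]
force: [-0.0, 0.0, -2.2]
gripper_width: 0.144
gripper_force: 88.9
[-0.00380304 -0.01476688  0.03044097]
```

No side forces. I'll lower in light touches.

```bash
python3 -m crank '[[[0,0,0.05],0,-1],[[0,0,0.1],0,-1],[[0,0,0.15],0,-1],[[0,0,0.15],0,-1]]'
```

```text
clock: 13.9
ee_pos: [0.5354, -0.123, 0.2113]
eef_rot: [0.559, 0.829, -0.0, -0.0]
force: [-0.4, -0.9, -2.8]
gripper_width: 0.144
gripper_force: 88.9
```

```bash
python3 -m crank '[[[0,0,0.05],0,-1],[[0,0,0.05],0,-1],[[0,0,0.05],0,-1]]'
```

```text
clock: 14.15
ee_pos: [0.5354, -0.123, 0.2108]
eef_rot: [0.559, 0.829, 0.0, -0.0]
force: [0.9, -0.7, -3.2]
gripper_width: 0.144
gripper_force: 88.9
```

```bash
python3 -m crank '[[[0,0,0.05],0,-1],[[0,0,0.05],0,-1],[[0,0,0.05],0,-1]]'
```

```text
clock: 14.4
ee_pos: [0.5354, -0.123, 0.2103]
eef_rot: [0.559, 0.829, 0.0, -0.0]
force: [0.2, 0.3, -1.0]
gripper_width: 0.144
gripper_force: 88.9
```

```bash
python3 -m crank '[[[0,0,0.03],0,-1],[[0,0,0.03],0,-1],[[0,0,0.03],0,-1]]'
```

```text
clock: 14.65
ee_pos: [0.5354, -0.123, 0.21]
eef_rot: [0.559, 0.829, 0.0, -0.0]
force: [-0.5, 0.3, -2.4]
gripper_width: 0.147
gripper_force: 88.9
```

```bash
python3 -m crank '[[[0,0,0.04],0,-1],[[0,0,0.04],0,-1],[[0,0,0.04],0,-1]]'
```

```text
clock: 14.9
ee_pos: [0.5355, -0.123, 0.2097]
eef_rot: [0.559, 0.829, 0.0, 0.0]
force: [0.1, -0.3, -1.2]
gripper_width: 0.146
gripper_force: 88.9
```

```bash
python3 -m crank '[[[0,0,0.04],0,-1],[[0,0,0.04],0,-1],[[0,0,0.04],0,-1]]'
```

```text
clock: 15.15
ee_pos: [0.5355, -0.1231, 0.2095]
eef_rot: [0.559, 0.829, 0.0, 0.0]
force: [-1.5, -0.3, 0.3]
gripper_width: 0.143
gripper_force: 89.4
```

The pin carries the plate now (F z went from -2.4 to +0.3). I'll relax the grip, open part-way slowly, and rise.

```bash
python3 -m crank '[[[0,0,0],0,-1],[[0,0,0],0,-1],[[0,0,0],0,-0.68],[[0,0,0],0,-0.64],[[0,0,0],0,-0.6],[[0,0,0],0,-0.55],[[0,0,0],0,-0.45],[[0,0,0],0,-0.3],[[0,0,0],0,-0.2],[[0,0,0],0,-0.2],[[0,0,0],0,-0.2],[[0,0,0],0,-0.2]]' 20
python3 - <<'E'
from h import *
shot("wrist","w6");s=bot.state();P=cloud("w6");shift(s["ee_pos"])
Rt=Rn.from_quat(s["eef_rot"]).as_matrix();T=(P-np.array(s["ee_pos"]))@Rt
m=(T[...,0]>.021)&(T[...,0]<.06)&(abs(T[...,1])<.015)&(T[...,2]>.0)&(T[...,2]<.1)
for v in range(120,260,8):
    k=np.where(m[v])[0]
    if len(k)>2:
        q=T[v,k];print(v,"x",np.median(q[:,0]).round(4),"y",q[:,1].min().round(4),q[:,1].max().round(4),"z",np.median(q[:,2]).round(4))
E
```

```text
clock: 16.15
ee_pos: [0.5354, -0.1231, 0.2092]
eef_rot: [0.559, 0.829, 0.0, -0.0]
force: [-0.6, -0.9, -0.1]
gripper_width: 0.399
gripper_force: 0.0
clock 16.2 pos [ 0.5354 -0.123   0.2092] x_yaw 112.01 F [0.3 0.5 0.4] shift cm [0. 0. 0.]
152 x 0.0429 y -0.0021 0.003 z 0.0889
160 x 0.0389 y -0.002 0.0029 z 0.078
168 x 0.0332 y -0.002 0.0029 z 0.0783
176 x 0.0278 y -0.002 0.0029 z 0.0773
184 x 0.0219 y -0.002 0.0029 z 0.0778
192 x 0.0234 y -0.0023 0.0032 z 0.0504
200 x 0.0238 y -0.002 0.003 z 0.032
208 x 0.0234 y -0.0024 0.0033 z 0.019
```

View pics/w6.png

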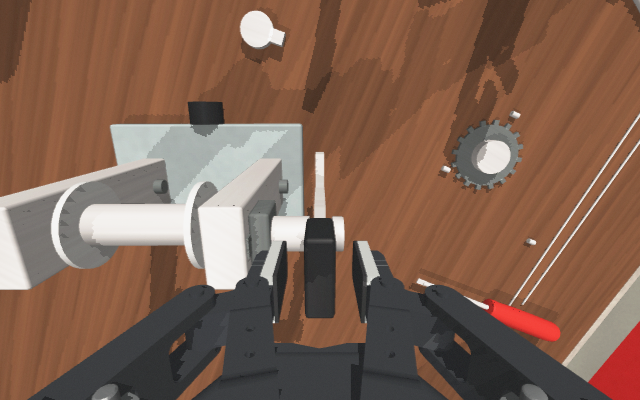

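Released and hanging in place, with both pads clear of the grip (320,270). I'll rise straight up and check that it hangs straight.

```bash
python3 -m crank '[[[0,0,-0.3],0,-0.2],[[0,0,-1],0,-0.2],[[0,0,-2],0,-0.2],[[0,0,-3.5],0,-0.2],[[0,0,-5.5],0,-0.2],[[0,0,-8],0,-0.2],[[0,0,-10.5],0,-0.2],[[0,0,-13],0,-0.2],[[0,0,-15],0,-0.2],[[0,0,-16],0,-0.2],[[0,0,-16],0,-0.2],[[0,0,-16],0,-0.2],[[0,0,-16],0,-0.2],[[0,0,-16],0,-0.2],[[0,0,-16],0,-0.2],[[0,0,-16],0,-0.2]]'
python3 - <<'E'
from h import *
shot("wrist","w7");shot("side","d7");P=cloud("w7");a=np.radians(112);X=np.array([np.cos(a),np.sin(a),0]);Y=np.array([np.sin(a),-np.cos(a),0])
g=np.array([.5362,-.1232,0]);Q=P-g;q=np.stack([Q@X,Q@Y,P[...,2]],-1)
m=(abs(q[...,0])<.06)&(abs(q[...,1])<.009)
for z in np.arange(.04,.24,.01):
    k=q[m&(abs(q[...,2]-z)<.005)]
    if len(k)>3:print(z.round(2),len(k),k.min(0).round(4),k.max(0).round(4))
im=load("d7")["im"]
o=np.hstack([cv2.resize(im[110:230,310:430],(400,400),interpolation=cv2.INTER_CUBIC),cv2.resize(load("w7")["im"][100:340,180:420],(400,400))]);cv2.imwrite("pics/f.png",o)
E
```

```text
clock: 17.53
ee_pos: [0.5352, -0.123, 0.3684]
eef_rot: [0.559, 0.829, -0.0, -0.001]
force: [-0.8, -1.0, 0.3]
gripper_width: 0.4
gripper_force: 0.0
0.12 5 [ 0.0432 -0.0026  0.1168] [0.0434 0.0023 0.1187]
0.13 90 [ 0.0228 -0.0026  0.1289] [0.0432 0.0023 0.133 ]
0.15 7 [ 0.0237 -0.0025  0.1458] [0.0238 0.0022 0.1548]
0.16 8 [ 0.0236 -0.0024  0.1551] [0.0241 0.0021 0.1647]
0.17 24 [-0.0097 -0.009   0.1671] [0.0241 0.0089 0.1748]
0.18 22 [-0.0065 -0.0089  0.175 ] [0.0243 0.0087 0.1807]
0.19 37 [ 0.0191 -0.0063  0.1864] [0.0245 0.0019 0.1937]
0.2 26 [ 0.0173 -0.0073  0.1951] [0.0197 0.0059 0.2042]
0.21 28 [ 0.0179 -0.0068  0.2055] [0.0199 0.0067 0.2149]
0.22 608 [-0.0198 -0.0069  0.2174] [0.0199 0.0067 0.2234]
```

View pics/f.png

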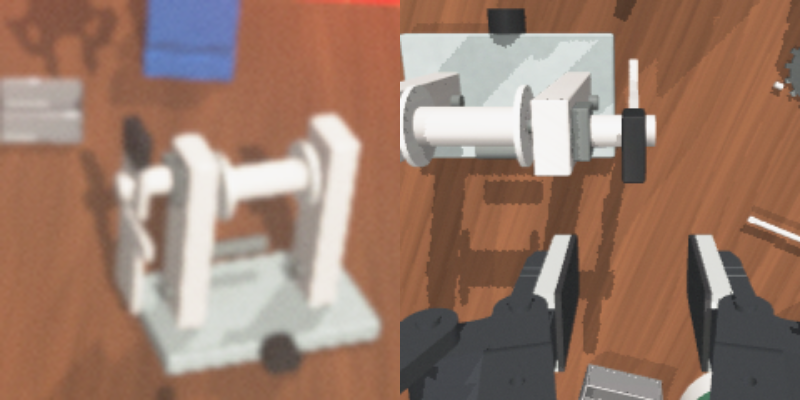

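The plate hangs vertically on the pin, between collar and head (its edge is plumb to about 1°), with the gripper 15 cm clear.

```bash
python3 -c "
from station import bot
print(bot.sign_off())"
```

```text
the job is handed in; nothing more can be done
None
```

The slotted plate is seated on the headed pin and hangs straight down by itself, plumb to about 1° in the last picture; I handed the job in at about 18 s of the 51 s allowed, touching nothing else on the bench.

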